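# Uncover the lens blocker and hold its plunger down

### The job

Uncover the round blue lens blocker: take its grey dust lid by the yellow tab, tip that side up while the far edge still rests on the rim, then lift the lid off, set it gently down (do not drop it) flat on the bench beside the pot, right way up, and let go of it. Then press the orange spring plunger in the pot down by 10 mm, about half its travel, so that its foam foot clamps the lens, never right to the bottom, which would crack the lens, and keep holding it there with the fingers: the program finishes while still pressing. Leave the other things on the bench where they are.

Things in the scene. Friction and masses are not known exactly. Their poses are not given: they have to be found in the camera images.
- blocker: Lens blocker, fixed to the bench: an upright round blue pot, outer radius 60 mm, inner radius 56 mm, rim 70 mm above the bench, on a dark foot flange of radius 68 mm. Origin on its axis at bench level, z up. In its middle, under the lid, stands the orange plunger. (Its yaw does not matter.)
- plunger (a joint): Travel of the plunger in m: 0 = up, at rest; grows as the plunger is pressed straight down; 0.018 = bottomed. Spring: starts to move at about 4 N, takes about 10 N at 10 mm and 15 N at 18 mm; it springs back up when released.
- plunger_top (a point): Centre of the flat top of the orange plunger head (disc of radius 17 mm, 9 mm thick), on the pot's axis; at rest 58 mm above the bench, 12 mm below the rim. It moves down with the plunger. The space round the head is open to the pot's inner wall; 10 mm pressed it stands 48 mm above the bench.
- lid: Loose grey dust lid (about 100 g): a disc of radius 64 mm, 7 mm thick, lying on the pot's rim; below it a spigot 6 mm deep, 50.5 mm in radius, sits in the pot with 5 mm of play. Origin: centre of the spigot's underside (64 mm above the bench while seated, 0 when flat on the bench). z up through the lid; its -x axis points to the yellow tab.
- lid_tab (a point): Grip point in the yellow thumb tab at the lid's edge, roughly towards the robot: a block 22 mm wide (along the lid's y, pinch across it), 16 mm tall, 6 to 22 mm above the lid's origin, reaching 57 to 89 mm from the lid's centre. This point: 77 mm from the centre, 14 mm above the lid's origin.
- lid_far (a point): Point on the lower edge of the lid's disc across from the tab, 64 mm from the centre along the lid's +x, 6 mm above its origin; the lid is tipped about the rim under it.
- red_pliers: Bystander: red-handled pliers, 171 mm long, lying on the bench to the left; origin under the centre.
- screw_tray: Bystander: small round steel dish with screws, 70 mm across, 14 mm high, to the right; origin under the centre.
- whetstone: Bystander: black and grey whetstone case, 78 x 126 x 24 mm, behind to the left; origin under the centre.
- clear_box: Bystander: clear plastic parts box, 80 x 70 x 36 mm, behind the pot; origin under the centre.
- marker: Bystander: white marker pen with black cap, 135 mm long, 16 mm thick, to the left; origin under the centre.
There are look-alikes about, which are no part of the job. Of the things that look like the blocker, the largest one is meant. Of the things that look like the lid, the larger one is meant.

How it is judged:
On the way, in this order (a step that is already met when the one before it is completed fails the run):
1. the lid is tipped up at its tab by at least 7 degrees while its far edge still rests on the pot's rim (angle between lid's own z axis and vertical above 0.12 rad and height (world z) of lid_tab above 0.09 m and height (world z) of lid_far below 0.077 m and horizontal distance between lid_far and blocker below 0.075 m), for 0.1 s.
2. the lid lies flat and right way up on the bench beside the pot, at rest and let go (height (world z) of lid below 0.006 m and angle between lid's own z axis and vertical below 0.1 rad and horizontal distance between lid and blocker above 0.13 m and contact force between the fingers and lid below 0.05 N and linear speed of lid below 0.02 m/s and value of joint plunger below 0.003 m), for 0.2 s.
At the end, for the whole second after the job is handed in: The fingers hold the plunger pressed 10 mm down (7.5 to 12.5 mm), steadily, with 4 to 25 N, through the last second; the lid lies flat (within 6 degrees), right way up, at rest on the bench itself, its centre at least 130 mm from the pot's axis, not touched by the fingers (height (world z) of lid below 0.006 m and angle between lid's own z axis and vertical below 0.1 rad and horizontal distance between lid and blocker above 0.13 m and contact force between the fingers and lid below 0.05 N and linear speed of lid below 0.02 m/s and value of joint plunger between 0.0075 and 0.0125 m and velocity of joint plunger between -0.01 and 0.01 m/s and contact force between the fingers and blocker between 4 and 25 N); the arm keeps its last pose, push and grip.
It fails at once if the plunger is pressed deeper than 15.5 mm (value of joint plunger above 0.0155 m).
It fails at once if the lid is dropped (falls freely more than about 25 mm) (linear speed of lid above 0.7 m/s and contact force between the fingers and lid below 0.05 N).
It fails at once if a bystander is shifted by more than 30 mm (distance of any of red_pliers, screw_tray, whetstone, clear_box, marker from where it was at the start of the episode above 0.03 m).
It also fails if it takes over 51 s, if anything falls off the work surface, if the arm or the gripper's body presses on something with over 40 N, if the wrist force passes 120 N, or if a joint passes its speed limit or range.

### The arm

A 6-joint arm with a two-finger parallel gripper is mounted at the origin on a cart in front of the work surface, level with it; the furniture and walls round the work are solid. World frame = base frame: x ahead of the robot, y to its left, z up, the work surface at z = 0. Lengths are in m, angles in rad, forces in N, time in s.
With the tool pointing down it reaches from about 0.35 to 0.95 m from the base axis. Payload 17.4 kg.
Tool frame: the origin (TCP) lies midway between the tips of the shut fingers; the grasp point (between the pads) lies 19 mm behind it; z points along the fingers, y is the line along which they close (so a half turn about z gives the same grasp; the last joint's range is limited). The gripper opens to 93 mm and grips with 3 to 60 N. Pads are 15 mm wide; open, the fingers measure 128 mm over their backs; the gripper's body (75 mm by 188 mm) begins 65 mm behind the grasp point.
Start: joints at [-1.226, 0.116, 1.442, -0, 1.584, -0.038], TCP at [0.252, -0.626, 0.219] pointing down, gripper open.
Joint ranges: [-2.83, 2.83], [-0.83, 2.19], [0.07, 2.5], [-1.14, 4.28], [0.01, 3], [-2.97, 2.97]. Speed limits (rad/s): [1.89, 1.89, 2.22, 3.14, 3.14, 3.14].

### API

Orientations are given as a unit quaternion [w, x, y, z].
In Python, from cell import read_state, grab_frame, camera_info, sign_off gives the robot as it stands. The module is installed in compiled form; this text tells all that it offers.
- The arm moves only by the tool send_rows, never from a script. Its argument "deltas" is a list of rows, each a list of 5 numbers: the closure, from 0 (fully open) to 1 (shut), then the shift along the world's x, y, z in m, then the turn about the world's z in degrees. In form: [[gripper, dx, dy, dz, spin], ...]. A call has 1 to 12 rows; each row shifts and turns the commanded pose from where the row before left it; what a row does not reach is not made up. A row lasts 1/12 s, in which the tool goes at most 41.7 mm and 7.16 degrees, less where a joint would pass 70% of its speed; a pose out of reach is approached as far as the arm can. A call with a gripper value outside its range is refused whole. The fingers move at their own pace and stop on an object; "newtons" is the grip in N (left out, the last holds). Time passes only in rows, so rows that do not move let the fingers close. It gives the time, the measured TCP pose, the force, the opening and the grip force at its end, in the units of the state.
- read_state(): the state, without advancing time (a new reading comes with each control period).
- grab_frame(name): name is "scene" or "top" or "wrist"; returns the picture (384x512x3 uint8, red, green, blue); there is no depth.
- camera_info(name): a dict with "vertical_fov" (degrees; the focal length in pixels is half the picture's height over the tangent of half this angle, whatever the lens; pixels are square), "cx", "cy" (the principal point, pixels), "extrinsics" (4x4, takes a point from world to camera coordinates). Camera axes: x right, y down, z forward; pixel columns grow to the right and rows downward; lengths in m; the calibration is good to about 2 mm. A picture is of the moment at which its call begins: read the wrist's pose just before it. camera_info takes no time and is no camera call; for the wrist camera it gives the pose at the moment of the call.
- sign_off(): hands the job in; it is judged then, once.
The state is a dict: "clock": time; "joint_pos": joint angles; "joint_velocities": joint speeds; "joint_torque": joint torques, N m; "position": TCP position; "orientation": TCP orientation; "contact_force": force on the tool from outside, world axes, zero at the start; "torque": the same for the moment, N m; "gripper_width": finger opening in m; "gripper_force": force on a finger pad.
Only numpy, scipy, OpenCV 4.12 (cv2) and the standard library are available. Lean on these libraries where they do the work, as an engineer would, in place of code of your own. Each camera call takes 0.05 s, during which the arm holds its last target. There are 200 camera calls.

## Working session

There is one attempt and no reset: what is moved stays moved. The work goes in short steps, Python scripts to look and compute and a tool call to move; the robot and the scene stay as the last step left them, time stands still between calls to the robot, and variables do not carry over. Pictures are saved under pics/ and viewed, at most 10 in all, crops included, and the job is handed in when it is done.

Besides the shell and the picture viewer there is one more tool, called after "Emit:" as name(argument=value, ...), one argument or row to a line, values as JSON. send_rows: Moves the arm, as the interface text tells. Its arguments: {"type":"object","properties":{"deltas":{"type":"array"},"newtons":{"type":"number"}},"required":["deltas"]}

```bash
mkdir -p pics
cat > h.py <<'E'
import numpy as np,cv2
from cell import *
def ray(n,u,v,z,info=None):
    c=info or camera_info(n);f=192/np.tan(np.radians(c["vertical_fov"])/2)
    E=np.array(c["extrinsics"]);R=E[:3,:3];o=-R.T@E[:3,3]
    d=R.T@np.array([(u-c["cx"])/f,(v-c["cy"])/f,1]);return o+d*(z-o[2])/d[2]
def pix(n,p):
    c=camera_info(n);f=192/np.tan(np.radians(c["vertical_fov"])/2)
    E=np.array(c["extrinsics"]);q=E[:3,:3]@np.array(p)+E[:3,3];return f*q[0]/q[2]+c["cx"],f*q[1]/q[2]+c["cy"]
E
python3 - <<'E'
from h import *
for n in("scene","top"):
    im=grab_frame(n);cv2.imwrite(f"pics/{n}0.png",im[:,:,::-1])
    c=camera_info(n);E=np.array(c["extrinsics"]);print(n,c["vertical_fov"],c["cx"],c["cy"],-E[:3,:3].T@E[:3,3])
E
```

```text
scene 51.38748489249966 251.73031374797748 190.92918222914224 [ 0.49918846 -0.90121844  0.78429234]
top 47.99250553150246 259.34330347443404 193.6197698226391 [0.40396006 0.04076126 1.34119161]
```

View pics/scene0.png

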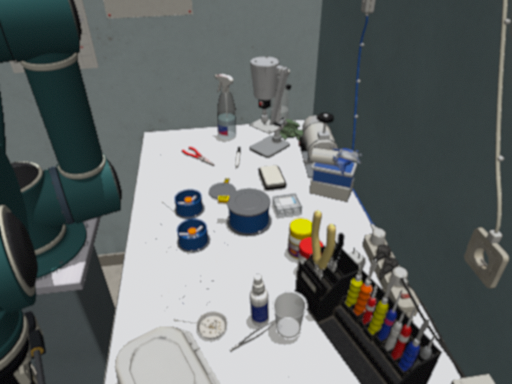

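View pics/top0.png

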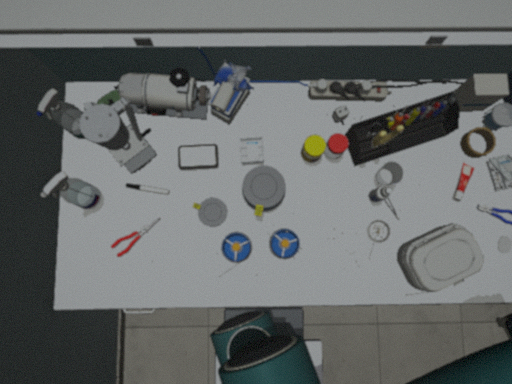

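The main pot with its lid is at about (264,187) in the top view, with the yellow tab at (259,211). The smaller look-alike lid is at (212,212), and the two small open pots are at (237,247) and (285,243).

Run:
```python
from h import *
im=cv2.imread("pics/top0.png");hsv=cv2.cvtColor(im,cv2.COLOR_BGR2HSV)
y=cv2.inRange(hsv,(20,120,80),(35,255,255))
n,l,s,c=cv2.connectedComponentsWithStats(y)
for i in range(1,n):
    if s[i][4]>15: print("yel",c[i],s[i],ray("top",*c[i],.084))
g=cv2.inRange(hsv,(0,0,60),(179,80,150)); 
g=cv2.morphologyEx(g,cv2.MORPH_OPEN,np.ones((5,5)))
cs,_=cv2.findContours(g[150:235,180:300].copy(),cv2.RETR_EXTERNAL,cv2.CHAIN_APPROX_NONE)
for k in cs:
    (u,v),r=cv2.minEnclosingCircle(k);u+=180;v+=150
    if r>8: print("grey",u,v,r,ray("top",u,v,.077),np.linalg.norm(ray("top",u+r,v,.077)-ray("top",u,v,.077)))
for nm,u,v in(("potA",237,247),("potB",285,243),("smalllid",212,212),("dish",378,231),("box",252,150),("wh",198,156)): print(nm,ray("top",u,v,.02))
cv2.imwrite("pics/crop.png",cv2.resize(im[130:280,170:330],(800,750),interpolation=cv2.INTER_CUBIC)[:600])
```

```text
yel [391.19047619 122.80952381] [389 121   6   5  21] [ 0.79769678 -0.37938217  0.084     ]
yel [314.21525886 145.61580381] [304 135  22  22 367] [ 0.72904117 -0.14364121  0.084     ]
yel [196.80952381 206.        ] [194 204   6   5  21] [0.55087038 0.20632774 0.084     ]
yel [258.37142857 209.58571429] [255 205   8  11  70] [0.53823205 0.02622177 0.084     ]
yel [284.67647059 242.94117647] [282 240   7   7  34] [ 0.44015633 -0.04882489  0.084     ]
yel [235.88571429 246.57142857] [233 244   7   6  35] [0.43149478 0.09260338 0.084     ]
grey 211.88982963562012 211.58474731445312 16.24029541015625 [0.53465687 0.1628657  0.077     ] 0.0477059647564413
grey 261.75301361083984 180.7530117034912 29.349288940429688 [0.62505589 0.01499607 0.077     ] 0.08739461949261498
potA [0.43156068 0.09186524 0.02      ]
potB [ 0.44180848 -0.05436821  0.02      ]
smalllid [0.53926445 0.16802959 0.02      ]
dish [ 0.47480515 -0.34063319  0.02      ]
box [0.7333494  0.04312204 0.02      ]
wh [0.71575748 0.21226344 0.02      ]
```

View pics/crop.png

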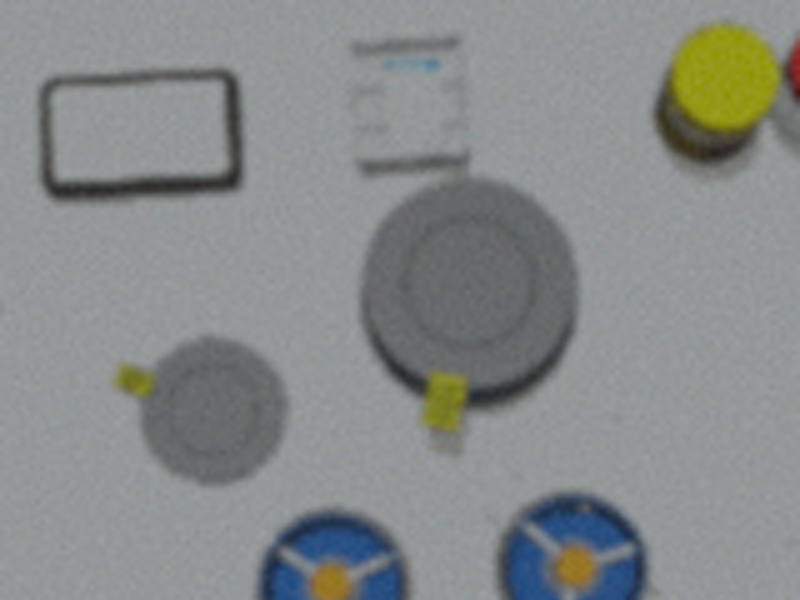

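The crop shows the lid disc centred at crop (470,287) with radius 108, which is full-frame (264,187.4). The tab is at crop (446,401), or (259.2,210.2).

Run:
```python
from h import *
c=ray("top",264,187.4,.077);t=ray("top",259.0,210,.086);d=c-t
print(c,t,np.linalg.norm(d[:2]),np.degrees(np.arctan2(d[1],d[0])))
print(np.linalg.norm(ray("top",264+21.7,187.4,.077)-c))
s=read_state();print(s["orientation"],s["position"],s["clock"],s["contact_force"])
from scipy.spatial.transform import Rotation as R
q=s["orientation"];print(R.from_quat(np.roll(q,-1)).as_matrix().round(3))
```

```text
[0.60496461 0.00860035 0.077     ] [0.53677958 0.02442198 0.086     ] 0.0699965891500526 -13.063710977317482
0.06446666179315122
[-4.85480964e-04  9.81737845e-01  1.90238167e-01 -8.80064263e-05] [ 0.25206136 -0.62598465  0.21801473] 0.1 [0.16896629 0.27302669 0.68332795]
[[ 0.928  0.374 -0.   ]
 [ 0.374 -0.928  0.001]
 [ 0.    -0.001 -1.   ]]
```

Emit:
send_rows(
  deltas=[
    [0.3,0.0155,0.036,0,-2],
    [0.3,0.0155,0.036,0,-2],
    [0.3,0.0155,0.036,0,-2],
    [0.3,0.0155,0.036,0,-2],
    [0.3,0.0155,0.036,0,-2],
    [0.3,0.0155,0.036,0,-2],
    [0.3,0.0155,0.036,0,-2],
    [0.3,0.0155,0.036,0,-2],
    [0.3,0.0155,0.036,0,-2],
    [0.3,0.0155,0.036,0,-2],
    [0.3,0.0155,0.036,0,-2],
    [0.3,0.0155,0.036,0,-2],
  ],
)

```text
clock: 1.1
position: [0.4383, -0.1923, 0.2186]
orientation: [0.0, 1.0, -0.019, 0.0]
contact_force: [-0.3, -0.3, -0.8]
gripper_width: 0.0647
gripper_force: 0.0
```

Emit:
send_rows(
  deltas=[
    [0.3,0.0155,0.036,0,-2],
    [0.3,0.0155,0.036,0,-2],
    [0.3,0.0155,0.036,0,-2],
    [0.3,0.0155,0.036,0,-2],
    [0.3,0.0155,0.036,0,-2],
    [0.3,0.01,0.036,0,-2],
    [0.3,0,0,0,0],
    [0.3,0,0,0,0],
  ],
)

```text
clock: 1.77
position: [0.5256, 0.0234, 0.2181]
orientation: [0.0, 0.993, -0.121, -0.001]
contact_force: [0.7, -0.1, 0.2]
gripper_width: 0.0648
gripper_force: 0.0
```

Run:
```python
from h import *
s=read_state();im=grab_frame("wrist");cv2.imwrite("pics/w0.png",im[:,:,::-1]);print(s["position"],s["gripper_width"])
hsv=cv2.cvtColor(im,cv2.COLOR_RGB2HSV)
n,l,st,c=cv2.connectedComponentsWithStats(cv2.inRange(hsv,(22,120,70),(35,255,255)))
for i in range(1,n):
    if st[i][4]>60: print(c[i],st[i],ray("wrist",*c[i],.086))
print(pix("wrist",[.605,.0086,.077]),pix("wrist",[.537,.0244,.086]))
```

```text
[0.5256469 0.0234332 0.2180907] 0.06478777479211244
[251.37175325 170.14772727] [241 156  22  31 616] [0.53975617 0.02322751 0.086     ]
[100.33636364 177.81818182] [ 91 172  19  13 220] [0.56882729 0.17306121 0.086     ]
(np.float64(249.64022029905124), np.float64(100.6222540342146)) (np.float64(250.91272233704302), np.float64(173.0337565332049))
```

View pics/w0.png

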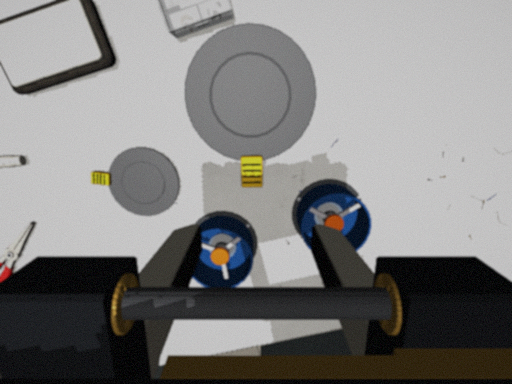

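The wrist view shows the lid disc centred near (250.5,91.5) and the tab's top face at about (251,168). The fingers lie well clear on either side.

Run:
```python
from h import *
im=cv2.cvtColor(cv2.imread("pics/w0.png"),cv2.COLOR_BGR2HSV)
g=cv2.inRange(im,(0,0,60),(179,90,135));g=cv2.morphologyEx(g,cv2.MORPH_OPEN,np.ones((9,9)))
n,l,st,c=cv2.connectedComponentsWithStats(g);i=l[90,215];print(st[i])
k,_=cv2.findContours((l==i).astype(np.uint8),0,1);(u,v),a,b=cv2.fitEllipse(k[0]);print(u,v,a,b)
C=ray("wrist",u,v,.077);print("lid",C)
cs=cv2.cvtColor(cv2.imread("pics/w0.png"),cv2.COLOR_BGR2RGB)
print("rows val",im[154:190:2,251].tolist())
for p in((251.5,156),(251.5,181)):
    T=ray("wrist",*p,.086);print(T,np.linalg.norm((C-T)[:2]),np.degrees(np.arctan2(*(C-T)[1::-1])))
```

```text
[  185    24   131   134 11323]
251.03497314453125 93.03699493408203 (127.42733764648438, 133.33790588378906) 37.35409164428711
lid [0.6114632  0.00556869 0.077     ]
rows val [[50, 8, 99], [23, 197, 145], [29, 205, 199], [30, 195, 199], [30, 194, 196], [30, 187, 105], [30, 193, 185], [30, 196, 196], [30, 181, 103], [29, 198, 180], [28, 200, 181], [23, 214, 80], [22, 208, 151], [22, 226, 149], [24, 216, 85], [23, 230, 144], [21, 160, 151], [15, 13, 155]]
[0.55356272 0.01960563 0.086     ] 0.0595776952117472 -13.627424877349675
[0.5288628 0.0258481 0.086    ] 0.08505340039815266 -13.793980900542861
```

Emit:
send_rows(
  deltas=[
    [0.4,0.005,0.0005,-0.03,0],
    [0.4,0.005,0,-0.03,0],
    [0.4,0,0,-0.03,0],
    [0.4,0,0,-0.03,0],
    [0.4,0,0,-0.018,0],
    [0.4,0,0,-0.01,0],
    [0.4,0,0,0,0],
  ],
  newtons=6,
)

```text
clock: 2.4
position: [0.5345, 0.0212, 0.0687]
orientation: [0.0, 0.992, -0.123, -0.001]
contact_force: [0.1, -0.1, -0.2]
gripper_width: 0.0559
gripper_force: 0.0
```

Emit:
send_rows(
  deltas=[
    [1,0,0,0,0],
    [1,0,0,0,0],
    [1,0,0,0,0],
    [1,0,0,0,0],
    [1,0,0,0,0],
    [1,0,0,0,0],
    [1,0,0,0,0],
  ],
)

```text
clock: 2.98
position: [0.5359, 0.0225, 0.0713]
orientation: [-0.0, 0.992, -0.122, 0.0]
contact_force: [-0.7, 1.6, 4.5]
gripper_width: 0.0225
gripper_force: 6.0
```

Emit:
send_rows(
  deltas=[
    [1,0,0,0.004,0],
    [1,0,0,0.004,0],
    [1,0,0,0.004,0],
    [1,0,0,0.004,0],
    [1,0.0005,0,0.004,0],
    [1,0.0005,0,0.004,0],
    [1,0,0,0,0],
    [1,0,0,0,0],
  ],
)

```text
clock: 3.65
position: [0.5368, 0.0223, 0.0949]
orientation: [-0.0, 0.992, -0.122, 0.0]
contact_force: [0.6, -0.8, 0.3]
gripper_width: 0.0215
gripper_force: 6.0
```

Run:
```python
from h import *
a=grab_frame("wrist");b=grab_frame("scene")
b=cv2.resize(b[150:250,190:320],(520,400),interpolation=cv2.INTER_CUBIC)
o=np.zeros((400,800,3),np.uint8);o[:,280:]=b;o[:210,:280]=cv2.resize(a,(280,210))
cv2.imwrite("pics/t1.png",o[:,:,::-1])
```

```text
(no output)
```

View pics/t1.png

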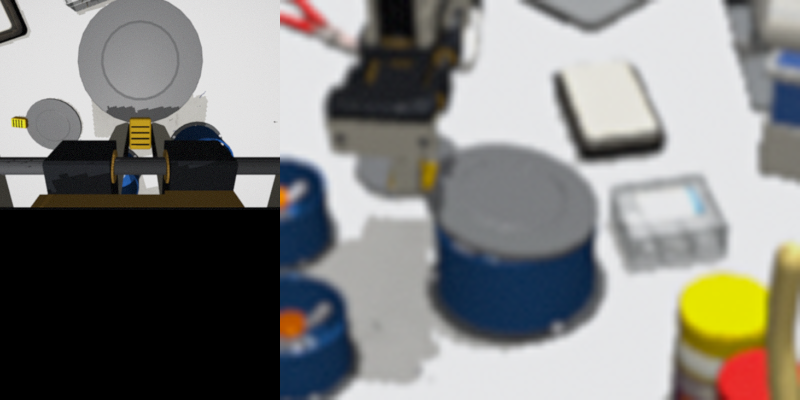

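The scene crop shows the disc raised on the tab side and still on the pot at its far edge. I'll check the tilt by comparing the projected far rim with the wrist image.

Run:
```python
from h import *
im=grab_frame("wrist");hsv=cv2.cvtColor(im,cv2.COLOR_RGB2HSV)
g=cv2.inRange(hsv,(0,0,60),(179,90,140));col=[r for r in range(0,200) if g[r,255]]
print(col[:3],col[-3:]);r=[c for c in range(100,420) if g[100,c]];print(r[:2],r[-2:])
p=np.array(read_state()["position"]);a=np.radians(-13.7);ex=np.array([np.cos(a),np.sin(a),0]);ey=np.array([-ex[1],ex[0],0]);z=np.array([0,0,1])
# grip pt 78mm from centre, TCP ~7mm above lid origin
for th in(0,.08,.12,.167,.21):
    X=ex*np.cos(th)-z*np.sin(th);Z=ex*np.sin(th)+z*np.cos(th)
    f=lambda x,y,h:p+[0,0,.006]+X*(x+.077)+ey*y+Z*(h-.013)
    print(th,[np.round(pix("wrist",f(*q)),1) for q in((.064,0,.013),(0,.064,.013),(0,-.064,.013))],f(.064,0,.006)[2])
```

```text
[0, 1, 2] [181, 182, 183]
[144, 145] [368, 369]
0 [array([253.4, -43. ]), array([128.6, 105.7]), array([380.7, 104.1])] 0.09351486083634716
0.08 [array([253.6, -31.2]), array([133.3, 106.1]), array([376. , 104.5])] 0.08226927704257549
0.12 [array([253.7, -25.1]), array([135.6, 106.7]), array([373.8, 105.1])] 0.07668577915763247
0.167 [array([253.8, -17.9]), array([138.2, 107.6]), array([371.3, 106.1])] 0.07017454354859899
0.21 [array([253.9, -11.3]), array([140.5, 108.7]), array([369.1, 107.2])] 0.06427579855497809
```

Observed disc width is 225 px, which fits a tilt of about 0.17 rad or more with the far edge on the rim. Next I firm the grip and lift.

Emit:
send_rows(
  deltas=[
    [1,0,0,0,0],
    [1,0,0,0,0],
    [1,0,0,0,0],
    [1,0,0,0.005,0],
    [1,0,0,0.01,0],
    [1,0,0,0.015,0],
    [1,0,0,0.015,0],
    [1,0,0,0.015,0],
    [1,0,0,0.015,0],
    [1,0,0,0.015,0],
    [1,0,0,0,0],
  ],
  newtons=45,
)

```text
clock: 4.72
position: [0.5375, 0.0224, 0.1886]
orientation: [-0.0, 0.992, -0.122, 0.002]
contact_force: [-0.2, -0.5, -0.8]
gripper_width: 0.0216
gripper_force: 45.0
```

Run:
```python
from h import *
a=grab_frame("wrist");b=grab_frame("scene")
b=cv2.resize(b[130:250,190:320],(520,480),interpolation=cv2.INTER_CUBIC)
o=np.zeros((480,800,3),np.uint8);o[:,280:]=b;o[:210,:280]=cv2.resize(a,(280,210))
cv2.imwrite("pics/t2.png",o[:,:,::-1])
```

```text
(no output)
```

View pics/t2.png

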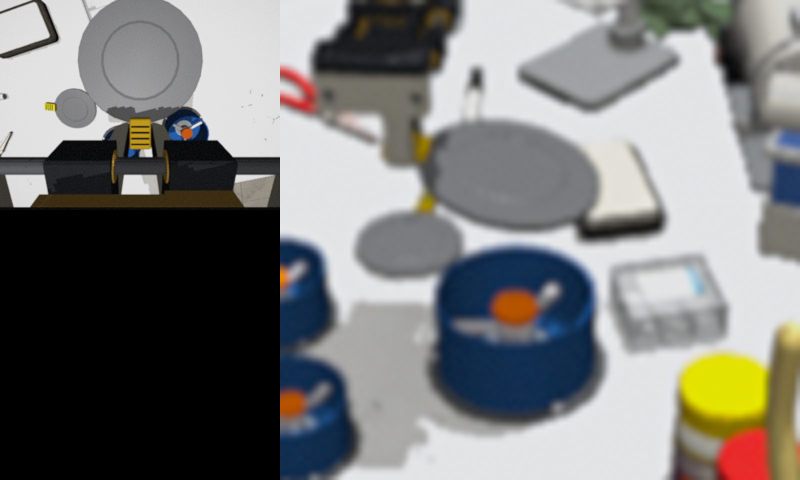

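The lid is clear, held with its tilt, and the pot with the orange plunger is open below. Next I carry the lid to the right, to the free bench near (0.577,-0.176).

Emit:
send_rows(
  deltas=[
    [1,-0.002,-0.01,0,0],
    [1,-0.004,-0.02,0,0],
    [1,-0.004,-0.02,0,0],
    [1,-0.004,-0.02,0,0],
    [1,-0.004,-0.02,0,0],
    [1,-0.004,-0.02,0,0],
    [1,-0.004,-0.02,0,0],
    [1,-0.004,-0.02,0,0],
    [1,-0.003,-0.02,0,0],
    [1,-0.002,-0.01,0,0],
    [1,0,0,-0.01,0],
    [1,0,0,-0.02,0],
  ],
)

```text
clock: 5.82
position: [0.5021, -0.1582, 0.1553]
orientation: [0.0, 0.992, -0.123, 0.001]
contact_force: [0.4, 0.2, -2.2]
gripper_width: 0.0215
gripper_force: 45.0
```

Emit:
send_rows(
  deltas=[
    [1,0,0,-0.025,0],
    [1,0,0,-0.025,0],
    [1,0,0,-0.025,0],
    [1,0,0,-0.02,0],
    [1,0,0,-0.015,0],
    [1,0,0,-0.01,0],
    [1,0,0,0,0],
    [1,0,0,0,0],
  ],
)

```text
clock: 6.48
position: [0.5015, -0.1572, 0.0344]
orientation: [-0.0, 0.992, -0.122, -0.0]
contact_force: [0.6, 0.4, -0.9]
gripper_width: 0.0216
gripper_force: 45.0
```

Emit:
send_rows(
  deltas=[
    [1,0,0,-0.003,0],
    [1,0,0,-0.003,0],
    [1,0,0,-0.003,0],
    [1,0,0,-0.003,0],
    [1,0,0,-0.003,0],
    [1,0,0,-0.003,0],
    [1,0,0,-0.003,0],
    [1,0,0,-0.003,0],
    [1,0,0,-0.002,0],
    [1,0,0,0,0],
    [1,0,0,0,0],
  ],
  newtons=6,
)

```text
clock: 7.4
position: [0.5016, -0.1576, 0.0085]
orientation: [-0.0, 0.992, -0.122, -0.0]
contact_force: [-0.8, 0.1, -0.9]
gripper_width: 0.022
gripper_force: 6.0
```

Run:
```python
from h import *
a=grab_frame("wrist");b=grab_frame("scene")
b=cv2.resize(b[170:290,190:320],(520,480),interpolation=cv2.INTER_CUBIC)
o=np.zeros((480,800,3),np.uint8);o[:,280:]=b;o[:210,:280]=cv2.resize(a,(280,210))
cv2.imwrite("pics/t3.png",o[:,:,::-1])
```

```text
(no output)
```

View pics/t3.png

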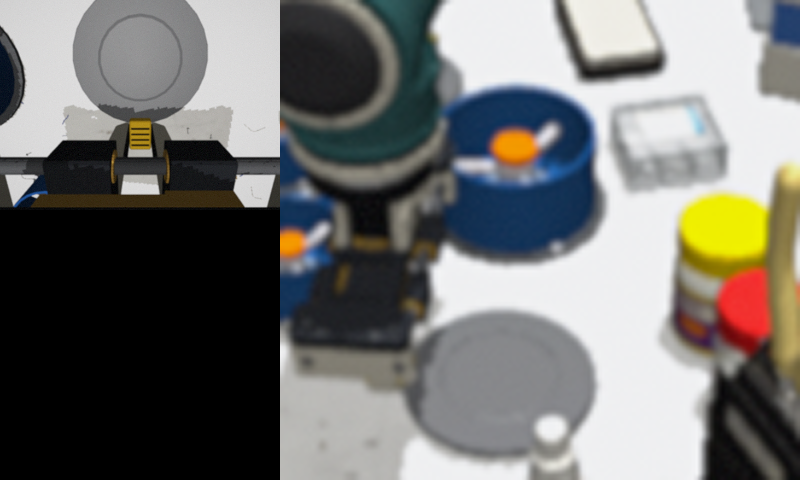

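The lid is nearly flat on the bare bench to the right of the pot. Next I lower the last bit, release, rise and look at the pot.

Emit:
send_rows(
  deltas=[
    [1,0,0,-0.0015,0],
    [1,0,0,0,0],
    [0.8,0,0,0,0],
    [0.5,0,0,0,0],
    [0.4,0,0,0,0],
    [0.4,0,0,0,0],
    [0.4,0,0,0,0],
    [0.4,0,0,0,0],
    [0.4,0,0,0.01,0],
    [0.4,0,0,0.02,0],
    [0.4,0,0,0.03,0],
    [0.4,0,0,0.035,0],
  ],
)

```text
clock: 8.5
position: [0.5008, -0.1573, 0.1027]
orientation: [-0.0, 0.992, -0.122, -0.001]
contact_force: [0.4, -0.0, 0.4]
gripper_width: 0.0559
gripper_force: 0.0
```

Emit:
send_rows(
  deltas=[
    [1,0,0,0.035,0],
    [1,0,0.02,0.035,0],
    [1,0.005,0.03,0.02,0],
    [1,0.005,0.035,0,0],
    [1,0.005,0.035,0,0],
    [1,0.005,0.03,0,0],
    [1,0.005,0.02,0,0],
    [1,0,0,0,0],
    [1,0,0,0,0],
  ],
)

```text
clock: 9.25
position: [0.5266, 0.0131, 0.1928]
orientation: [0.0, 0.993, -0.121, 0.0]
contact_force: [0.2, -0.7, -0.3]
gripper_width: 0.0019
gripper_force: 0.0
```

Run:
```python
from h import *
s=read_state();a=grab_frame("wrist");t=grab_frame("top");b=grab_frame("scene")
cv2.imwrite("pics/w4r.png",a[:,:,::-1])
o=np.zeros((600,800,3),np.uint8);o[:300,:400]=cv2.resize(a,(400,300));o[:300,400:]=cv2.resize(t[130:280,190:390],(400,300));o[300:,:400]=cv2.resize(b[150:300,170:370],(400,300))
cv2.imwrite("pics/t4.png",o[:,:,::-1])
for n,i in(("wrist",a),("top",t)):
    h=cv2.cvtColor(i,cv2.COLOR_RGB2HSV);N,l,st,c=cv2.connectedComponentsWithStats(cv2.inRange(h,(5,150,80),(20,255,255)))
    for k in range(1,N):
        if st[k][4]>20: print(n,c[k],st[k],ray(n,*c[k],.058))
print(s["position"])
```

```text
wrist [241.12188366 103.01385042] [224  81  34  36 361] [0.60588487 0.00598949 0.058     ]
wrist [330.45394737 234.46052632] [321 225  20  20 304] [ 0.45161475 -0.05218388  0.058     ]
wrist [247.24137931 308.19310345] [246 281   5  54 145] [0.38385448 0.05763995 0.058     ]
wrist [264.82269504 308.81560284] [263 282   4  52 141] [0.37808797 0.03811774 0.058     ]
top [398.57777778 118.22222222] [395 114   9   9  45] [ 0.82032987 -0.41187679  0.058     ]
top [284.65625 243.     ] [282 240   6   7  32] [ 0.44073266 -0.05061405  0.058     ]
[0.52657449 0.01310519 0.19277364]
```

View pics/t4.png

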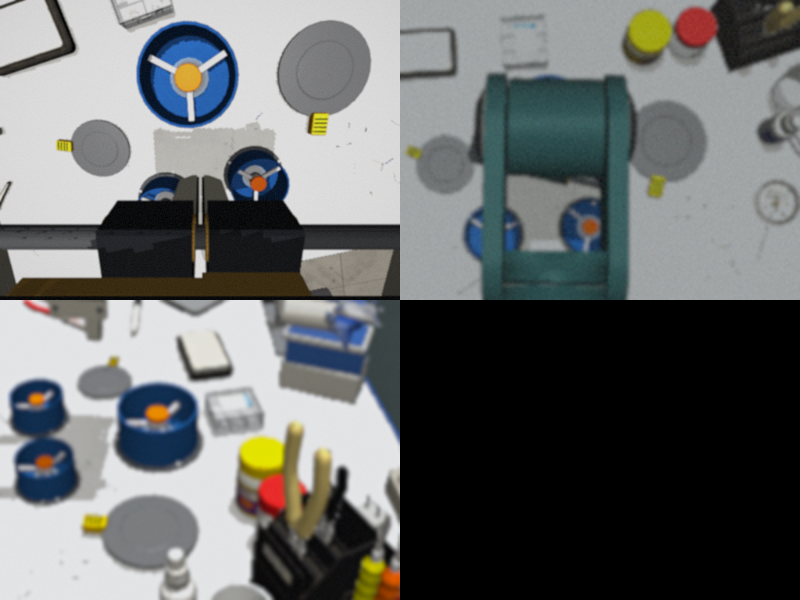

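The lid lies flat and released at the right, the pot is open, and its plunger head is centred in the wrist view at about (241,99), which gives (0.609,0.006). The fingers are shut, so next I go over it and down to just above.

Emit:
send_rows(
  deltas=[
    [1,0.021,-0.0015,0,0],
    [1,0.021,-0.0015,0,0],
    [1,0.021,-0.002,0,0],
    [1,0.02,-0.002,0,0],
    [1,0,0,-0.03,0],
    [1,0,0,-0.03,0],
    [1,0,0,-0.03,0],
    [1,0,0,-0.02,0],
    [1,0,0,-0.015,0],
    [1,0,0,0,0],
    [1,0,0,0,0],
  ],
  newtons=20,
)

```text
clock: 10.32
position: [0.6093, 0.0044, 0.0671]
orientation: [0.0, 0.992, -0.123, -0.001]
contact_force: [0.3, -0.4, 1.1]
gripper_width: 0.0004
gripper_force: 0.0
```

Run:
```python
from h import *
s=read_state();print(s["position"],s["contact_force"],s["gripper_width"])
```

```text
[0.60934027 0.00443391 0.06711377] [ 0.26051675 -0.38263409  1.05915622] 0.0003967981570317233
```

Next, down in small steps while watching the force.

Emit:
send_rows(
  deltas=[
    [1,0,0.001,-0.003,0],
    [1,0,0,-0.003,0],
    [1,0,0,-0.003,0],
    [1,0,0,-0.002,0],
    [1,0,0,0,0],
    [1,0,0,0,0],
  ],
)

```text
clock: 10.82
position: [0.61, 0.0063, 0.0567]
orientation: [0.0, 0.992, -0.122, 0.001]
contact_force: [0.5, -1.5, 3.9]
gripper_width: 0.0005
gripper_force: 2.0
```

Emit:
send_rows(
  deltas=[
    [1,0,0,-0.002,0],
    [1,0,0,-0.002,0],
    [1,0,0,0,0],
    [1,0,0,0,0],
  ],
)

```text
clock: 11.15
position: [0.61, 0.0063, 0.0528]
orientation: [0.0, 0.992, -0.122, 0.001]
contact_force: [-0.5, -1.5, 6.7]
gripper_width: 0.0005
gripper_force: 3.2
```

Emit:
send_rows(
  deltas=[
    [1,0,0,-0.002,0],
    [1,0,0,-0.0015,0],
    [1,0,0,-0.001,0],
    [1,0,0,0,0],
    [1,0,0,0,0],
    [1,0,0,0,0],
    [1,0,0,0,0],
    [1,0,0,0,0],
  ],
)

```text
clock: 11.82
position: [0.61, 0.0062, 0.0486]
orientation: [0.0, 0.992, -0.122, 0.001]
contact_force: [-1.2, -0.9, 8.8]
gripper_width: 0.0004
gripper_force: 4.4
```

Run:
```python
from h import *
F=[]
for i in range(8):
    grab_frame("scene");s=read_state();F.append([s["position"][2],s["contact_force"][2]])
F=np.array(F);print(F.mean(0),F.std(0))
```

```text
[0.04863559 8.86582036] [1.67894157e-05 4.30547383e-01]
```

Emit:
send_rows(
  deltas=[
    [1,0,0,-0.0007,0],
    [1,0,0,0,0],
    [1,0,0,0,0],
    [1,0,0,0,0],
    [1,0,0,0,0],
    [1,0,0,0,0],
  ],
)

```text
clock: 12.72
position: [0.61, 0.0063, 0.048]
orientation: [0.0, 0.992, -0.122, 0.001]
contact_force: [-0.5, -0.1, 9.8]
gripper_width: 0.0008
gripper_force: 4.6
```

Run:
```python
from h import *
s=read_state();print(s["position"],s["contact_force"]);print(sign_off())
```

```text
[0.61000075 0.0062693  0.04795011] [-0.54238362 -0.12653874  9.84398536]
the job is handed in; nothing more can be done
None
```

I tipped the lid, set it flat on the bench right of the pot and let it go. I handed in still pressing the plunger about 10 mm down with about 9.8 N; no verdict came back.

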